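Free the fingerprint powder tins and hold up the full one

TASK

On the tin rack in the fingerprint kit drawer, turn the red clamp knob anticlockwise a quarter turn to its stop, then slide the keeper bar fully back, away from the robot, so that the three identical powder tins are free. Then go along the row one tin at a time, starting with the tin at the knob end: lift each about 5 cm straight up above its place for a moment to feel its weight, and put it back upright where it stood. Finish while holding the heaviest tin in the gripper, upright and still, at least 10 cm up over the rack, with the other two tins standing in their places, the keeper bar still back, no tin tipped over and the other things left where they are.

Things in the scene. Friction and masses are not known exactly. Their poses are not given: they have to be found in the camera images.
- rack: grey tin rack bolted to the green drawer base: plate 200 mm (x) by 410 mm (y), 12 mm thick. Its x axis points away from the robot, y along the row to the robot's left, z up; origin on the drawer base (z = 0) below the middle tin place. The three places lie at y = -115, 0 and +115 mm, x = 0, the tins within about 4 mm of them
- place0 (a point): tin place at the knob end of the row (robot's right), centre of its black pad on the rack's top, 12 mm above the drawer base
- place1 (a point): middle tin place, centre of its black pad
- place2 (a point): tin place at the far end from the knob (robot's left), centre of its black pad
- clamp (a joint): turn of the red clamp knob in rad: near 0 locked (its steel arm, 70 mm long, points along the rack's -x towards the robot and blocks the keeper bar), grows anticlockwise seen from above to its stop at 1.5; beyond 1.0 the keeper is surely free. Stiff, about 0.04 N m; stays where left
- clamp_grip (a point): point on the clamp knob's vertical axis at the height to grip, 74 mm above the drawer base, at rack x = 110, y = -172 mm. The red wing grip is 44 mm long, 12 mm wide and 30 mm high (55 to 85 mm above the drawer base); at joint 0 its length lies along the rack's x axis, and the point's axes turn with the knob
- keeper (a joint): slide of the brass keeper bar in m: 0 = over the tins' rear edges (it keeps them from being lifted), grows to 0.060 = fully back along the rack's +x, away from the robot. Friction about 1.5 N, stays where left; it cannot move while the clamp knob is locked
- keeper_grip (a point): middle of the keeper bar's black upright grip: 20 mm along rack x, 16 mm along rack y, 105 to 139 mm above the drawer base (point at 122 mm), 65 mm behind the row line when closed. The bar (25 by 343 mm, 10 mm thick) lies 96 to 106 mm above the base, its rear edge 28 mm in front of the grip's centre; a lug 14 mm wide joins them
- tin_p: closed powder tin, upright cylinder 60 mm in diameter, 80 mm tall, aluminium with a blue band and dark lid; origin at the centre of its underside, z up. The three look exactly alike and any may stand at any place; one is full, two are part used: 0.13 to 0.75 kg, the heaviest at least 0.2 kg above the next. Contents do not shift
- tin_q: closed powder tin, upright cylinder 60 mm in diameter, 80 mm tall, aluminium with a blue band and dark lid; origin at the centre of its underside, z up. The three look exactly alike and any may stand at any place; one is full, two are part used: 0.13 to 0.75 kg, the heaviest at least 0.2 kg above the next. Contents do not shift
- tin_r: closed powder tin, upright cylinder 60 mm in diameter, 80 mm tall, aluminium with a blue band and dark lid; origin at the centre of its underside, z up. The three look exactly alike and any may stand at any place; one is full, two are part used: 0.13 to 0.75 kg, the heaviest at least 0.2 kg above the next. Contents do not shift
- funnel: loose bystander: squat copper funnel, mouth down, 104 mm wide, 78 mm tall; origin at the centre of its underside
- tent_a: loose bystander: yellow plastic marker tent, 67 mm by 75 mm, 82 mm tall; origin on the surface under its middle
- tent_b: loose bystander: second yellow marker tent, like the first
- caliper: loose bystander: folded steel caliper lying flat, 160 mm long, 13 mm high; origin under its middle, long along its x axis
- tripod_head: loose bystander: black bakelite tripod head, 68 mm wide with a 45 mm stub handle, 85 mm tall; origin at the centre of its underside
Not all that is in view belongs to the job. Leave any purple or turquoise look-alike of the tin_r alone. Leave any turquoise look-alike of the tin_q alone.

How it is judged:
On the way, in this order (a step that is already met when the one before it is completed fails the run):
1. the clamp knob is turned anticlockwise, past 1.0 rad (value of joint clamp above 1 rad), for 0.1 s.
2. the keeper bar is slid fully back (over 50 mm of its 60 mm) (value of joint keeper above 0.05 m), for 0.1 s.
3. the tin at the knob end of the row is held in the fingers at least 25 mm above the rack and within 50 mm of its place, for 0.3 s (((height (world z) of tin_p above 0.037 m and horizontal distance between tin_p and place0 below 0.05 m and contact force between tin_p and the fingers above 1 N) or (height (world z) of tin_q above 0.037 m and horizontal distance between tin_q and place0 below 0.05 m and contact force between tin_q and the fingers above 1 N) or (height (world z) of tin_r above 0.037 m and horizontal distance between tin_r and place0 below 0.05 m and contact force between tin_r and the fingers above 1 N))), for 0.3 s.
4. the tin at the middle place is held in the fingers at least 25 mm above the rack and within 50 mm of its place, for 0.3 s (((height (world z) of tin_p above 0.037 m and horizontal distance between tin_p and place1 below 0.05 m and contact force between tin_p and the fingers above 1 N) or (height (world z) of tin_q above 0.037 m and horizontal distance between tin_q and place1 below 0.05 m and contact force between tin_q and the fingers above 1 N) or (height (world z) of tin_r above 0.037 m and horizontal distance between tin_r and place1 below 0.05 m and contact force between tin_r and the fingers above 1 N))), for 0.3 s.
5. the tin at the far end of the row is held in the fingers at least 25 mm above the rack and within 50 mm of its place, for 0.3 s (((height (world z) of tin_p above 0.037 m and horizontal distance between tin_p and place2 below 0.05 m and contact force between tin_p and the fingers above 1 N) or (height (world z) of tin_q above 0.037 m and horizontal distance between tin_q and place2 below 0.05 m and contact force between tin_q and the fingers above 1 N) or (height (world z) of tin_r above 0.037 m and horizontal distance between tin_r and place2 below 0.05 m and contact force between tin_r and the fingers above 1 N))), for 0.3 s.
At the end, for the whole second after the job is handed in: The heaviest tin is held in the fingers, upright (within 0.2 rad), still, at least 90 mm above the rack's top, over the rack (within 250 mm of its origin), off it; the other two stand upright, untouched, on it within 30 mm of their starts; the keeper bar is at least 45 mm back (value of joint keeper above 0.045 m and ((height (world z) of tin_p above 0.102 m and horizontal distance between tin_p and rack below 0.25 m and angle between tin_p's own z axis and vertical below 0.2 rad and linear speed of tin_p below 0.05 m/s and angular speed of tin_p below 0.3 rad/s and contact force between tin_p and the fingers above 1 N and contact force between tin_p and rack below 0.2 N and contact force between tin_q and rack between 0.5 and 4.6 N and distance of each of tin_q, tin_r from where it was at the start of the episode below 0.03 m and angle between each of tin_q, tin_r's own z axis and vertical below 0.1 rad and linear speed of each of tin_q, tin_r below 0.02 m/s and contact force between each of tin_q, tin_r and the fingers below 0.1 N and contact force between tin_r and rack between 0.5 and 4.6 N) or (height (world z) of tin_q above 0.102 m and horizontal distance between tin_q and rack below 0.25 m and angle between tin_q's own z axis and vertical below 0.2 rad and linear speed of tin_q below 0.05 m/s and angular speed of tin_q below 0.3 rad/s and contact force between tin_q and the fingers above 1 N and contact force between tin_q and rack below 0.2 N and contact force between tin_p and rack between 0.5 and 4.6 N and distance of each of tin_p, tin_r from where it was at the start of the episode below 0.03 m and angle between each of tin_p, tin_r's own z axis and vertical below 0.1 rad and linear speed of each of tin_p, tin_r below 0.02 m/s and contact force between each of tin_p, tin_r and the fingers below 0.1 N and contact force between tin_r and rack between 0.5 and 4.6 N) or (height (world z) of tin_r above 0.102 m and horizontal distance between tin_r and rack below 0.25 m and angle between tin_r's own z axis and vertical below 0.2 rad and linear speed of tin_r below 0.05 m/s and angular speed of tin_r below 0.3 rad/s and contact force between tin_r and the fingers above 1 N and contact force between tin_r and rack below 0.2 N and contact force between tin_p and rack between 0.5 and 4.6 N and distance of each of tin_p, tin_q from where it was at the start of the episode below 0.03 m and angle between each of tin_p, tin_q's own z axis and vertical below 0.1 rad and linear speed of each of tin_p, tin_q below 0.02 m/s and contact force between each of tin_p, tin_q and the fingers below 0.1 N and contact force between tin_q and rack between 0.5 and 4.6 N))); the arm keeps its last pose, push and grip.
It fails at once if a bystander is moved by more than 25 mm (distance of any of funnel, tent_a, tent_b, caliper, tripod_head from where it was at the start of the episode above 0.025 m).
It fails at once if a tin is tipped by more than 0.5 rad (angle between any of tin_p, tin_q, tin_r's own z axis and vertical above 0.5 rad).
It also fails if it takes over 72 s, if anything falls off the work surface, if the arm or the gripper's body presses on something with over 40 N, if the wrist force passes 120 N, or if a joint passes its speed limit or range.

ROBOT

A 6-joint arm with a two-finger parallel gripper is mounted at the origin on the work surface. World frame = base frame: x ahead of the robot, y to its left, z up, the work surface at z = 0. Lengths are in m, angles in rad, forces in N, time in s.
With the tool pointing down it reaches from about 0.35 to 0.875 m from the base axis. Payload 4.2 kg.
Tool frame: the origin (TCP) lies between the finger pads; the fingertips stand 8 mm ahead of it and the grasp point (between the pads) lies 11 mm behind it (arm.tip_extent is the distance from the TCP to the fingertips, in m); z points along the fingers, y is the line along which they close (so a half turn about z gives the same grasp; the last joint's range is limited). The gripper opens to 87 mm and grips with 3 to 60 N. Pads are 19 mm wide; open, the fingers measure 117 mm over their backs; the gripper's body (75 mm by 190 mm) begins 51 mm behind the grasp point.
Start: joints at [-1.082, 0.385, 0.008, 0, -1.194, -0.259], TCP at [0.142, -0.609, 0.231] pointing down, gripper open.
Joint ranges: [-3.14, 3.14], [-1.21, 2.06], [-1.07, 1.41], [-3.16, 2.05], [-2.99, -0.16], [-3.1, 3.1]. Speed limits (rad/s): [2.79, 2.79, 3.14, 3.14, 3.14, 3.14].

INTERFACE

Orientations are given as a 3x3 rotation matrix whose columns are the frame's x, y, z axes.
In Python, from bench import arm, eyes, job, search_frame, masks_of, pinpoint gives the robot as it stands.
- The arm moves only by the tool servo_tool, never from a script. Its argument "increments" is one flat list of numbers, 7 for each row, row after row: the shift along the world's x, y, z in mm, then the turn, a rotation vector about the world's x, y, z in degrees, then the closure, from 0 (fully open) to 1 (shut). A call has 1 to 12 rows; each row is the pose to reach, as a shift and turn from the pose commanded when the call began; what a row does not reach only later rows make up. A row lasts 1/10 s, in which the tool goes at most 50 mm and 8.59 degrees, less where a joint would pass 70% of its speed; a pose out of reach is approached as far as the arm can. A call with a gripper value outside its range is refused whole. The fingers move at their own pace and stop on an object; the grip force is fixed at half the most. Time passes only in rows, so rows that repeat a pose let the fingers close. It gives the time, the measured TCP pose, the force, the opening and the grip force at its end, in the units of the state.
- arm.sense(): the state, without advancing time (a new reading comes with each control period).
- eyes.grab_frame(name): name is "scene" or "top" or "wrist"; returns the picture (384x512x3 uint8, red, green, blue); there is no depth.
- eyes.camera_params(name): a dict with "mtx" (3x3 intrinsics, pixels), "D" ([k1, k2, p1, p2, k3] as OpenCV has them; the pictures are not rectified), "R" (3x3) and "t" (3): a world point X has camera coordinates R X + t; the wrist camera has in their place "mount" (4x4, takes a point from camera to tool coordinates, whose origin is the TCP and whose axes are the flange's). Camera axes: x right, y down, z forward; pixel columns grow to the right and rows downward; lengths in m; the calibration is good to about 2 mm. A picture is of the moment at which its call begins: read the wrist's pose just before it. camera_params takes no time and is no camera call.
- job.close_job(): hands the job in; it is judged then, once.
Trained networks look in the newest picture that a camera, given by its name, has taken for a name from the list of things; names that differ only in an ending like _2 or _b are one class to them, and where a whole thing is asked for, a point or a joint stands for the part that bears it (a point fixed in the world has none). Each returns a list of dicts, best first, with "p" (0 to 1); they miss things now and then, are a little off and sometimes report something else, mostly with a low value. They report only what shows in the picture. A call takes as long as a camera call. They do not tell look-alikes from the thing itself.
- search_frame(camera, name): "xy" ([column, row] in pixels, amid what is visible of it).
- masks_of(camera, name): "pixels" (384x512 bool, what is visible of it) and "xy" ([column, row] in pixels, amid what is visible of it).
- pinpoint(camera, name): "xy" ([column, row] in pixels: a listed point, or the origin of a listed thing).
The state is a dict: "time": time; "qpos": joint angles; "qvel": joint speeds; "joint_efforts": joint torques, N m; "ee_pos": TCP position; "tool_rot": TCP orientation; "contact_force": force on the tool from outside, world axes, zero at the start; "wrist_torque": the same for the moment, N m; "gripper_width": opening from 0.0 (shut) to 1.0 (fully open); "grip_force": force on a finger pad.
Only numpy, scipy, OpenCV 4.12 (cv2) and the standard library are available. Lean on these libraries where they do the work, as an engineer would, in place of code of your own. Each camera call takes 0.05 s, during which the arm holds its last target. There are 200 camera calls.

## Working session

There is one attempt and no reset: what is moved stays moved. The work goes in short steps, Python scripts to look and compute and a tool call to move; the robot and the scene stay as the last step left them, time stands still between calls to the robot, and variables do not carry over. Pictures are saved under pics/ and viewed, at most 10 in all, crops included, and the job is handed in when it is done.

Besides the shell and the picture viewer there is one more tool, called after "Emit:" by a JSON object that holds its "name" and its "arguments", one argument or row to a line. servo_tool: Moves the arm, as the interface text tells. Its arguments: {"type":"object","properties":{"increments":{"type":"array"}},"required":["increments"]}

```bash
mkdir -p pics; cat > h.py <<'E'
import numpy as np, cv2
from bench import arm, eyes, job, search_frame, masks_of, pinpoint
def ray(cam,xy):
    c=eyes.camera_params(cam); u=cv2.undistortPoints(np.array([[xy]],float),np.array(c["mtx"]),np.array(c["D"]))[0,0]
    d=np.array([u[0],u[1],1.])
    if "R" in c: R=np.array(c["R"]);t=np.array(c["t"]); return -R.T@t, R.T@d
    M=np.array(c["mount"]);s=arm.sense();T=np.eye(4);T[:3,:3]=s["tool_rot"];T[:3,3]=s["ee_pos"];W=T@M
    return W[:3,3],W[:3,:3]@d
def onz(cam,xy,z):
    o,d=ray(cam,xy); return o+d*(z-o[2])/d[2]
def proj(cam,X):
    c=eyes.camera_params(cam); return cv2.projectPoints(np.array(X,float).reshape(-1,1,3),cv2.Rodrigues(np.array(c["R"]))[0],np.array(c["t"]),np.array(c["mtx"]),np.array(c["D"]))[0][:,0]
def snap(cam,f=None):
    im=eyes.grab_frame(cam)
    if f: cv2.imwrite("pics/"+f,im[:,:,::-1])
    return im
E
python3 - <<'E'
from h import *
s=arm.sense();print(s["time"],s["ee_pos"],np.round(s["tool_rot"],3).tolist(),s["contact_force"])
a=snap("scene");b=snap("top")
cv2.imwrite("pics/a.png",np.vstack([a,b])[:,:,::-1] if 0 else cv2.resize(np.hstack([a,b]),(800,300))[:,:,::-1])
cv2.imwrite("pics/top0.png",cv2.resize(b,(800,600))[:,:,::-1])
for cam in("scene","top"):
  for n,z in(("place0",.012),("place1",.012),("place2",.012),("clamp_grip",.074),("keeper_grip",.122),("tin_p",0.012),("rack",0)):
    for r in pinpoint(cam,n)[:4]: print(cam,n,round(r["p"],2),np.round(r["xy"],1),np.round(onz(cam,r["xy"],z),3))
print(arm.sense()["time"])
E
```

```text
0.0 [ 0.14225039 -0.60798202  0.22945531] [[-0.974, -0.228, -0.001], [-0.228, 0.974, 0.002], [0.0, 0.002, -1.0]] [ 0.19692668  0.42755946 -0.02784051]
scene place0 0.88 [225.2 183.5] [ 0.51  -0.179  0.012]
scene place0 0.87 [253.9 193.8] [ 0.498 -0.066  0.012]
scene place0 0.74 [289.  202.9] [0.469 0.061 0.012]
scene place1 0.88 [225.2 183.5] [ 0.51  -0.179  0.012]
scene place1 0.87 [253.9 193.8] [ 0.498 -0.066  0.012]
scene place1 0.74 [289.  202.9] [0.469 0.061 0.012]
scene place2 0.88 [225.2 183.5] [ 0.51  -0.179  0.012]
scene place2 0.87 [253.9 193.8] [ 0.498 -0.066  0.012]
scene place2 0.74 [289.  202.9] [0.469 0.061 0.012]
scene clamp_grip 0.73 [196.5 198.5] [ 0.644 -0.205  0.074]
scene keeper_grip 0.7 [248.5 195.5] [ 0.573 -0.043  0.122]
scene keeper_grip 0.59 [225.1 185.7] [ 0.578 -0.129  0.122]
scene keeper_grip 0.42 [176.2 153.6] [ 0.548 -0.348  0.122]
scene tin_p 0.81 [255.5 197.5] [ 0.508 -0.053  0.012]
scene tin_p 0.75 [263.6 155. ] [ 0.326 -0.121  0.012]
scene tin_p 0.73 [233.6 139.2] [ 0.316 -0.261  0.012]
scene tin_p 0.71 [225.1 187.3] [ 0.525 -0.17   0.012]
scene rac
[... 387 characters left out ...]
.526 -0.177  0.012]
top place1 0.42 [277.8 135.8] [ 0.756 -0.11   0.012]
top place2 0.74 [232.2 217.6] [0.482 0.055 0.012]
top place2 0.61 [266.7 209.2] [ 0.505 -0.058  0.012]
top place2 0.56 [302.4 201.2] [ 0.526 -0.177  0.012]
top place2 0.42 [277.8 135.8] [ 0.756 -0.11   0.012]
top clamp_grip 0.5 [311. 160.] [ 0.647 -0.206  0.074]
top keeper_grip 0.55 [264.9 182.9] [ 0.567 -0.052  0.122]
top tin_p 0.89 [290.3 263.5] [ 0.325 -0.124  0.012]
top tin_p 0.8 [223.9 256. ] [0.359 0.087 0.012]
top tin_p 0.77 [255.3 257.6] [ 0.349 -0.014  0.012]
top tin_p 0.69 [232.3 217.1] [0.483 0.055 0.012]
top rack 0.83 [268.5 208.5] [ 0.509 -0.065  0.   ]
top rack 0.17 [380.  216.9] [ 0.464 -0.43   0.   ]
0.8
```

View pics/top0.png

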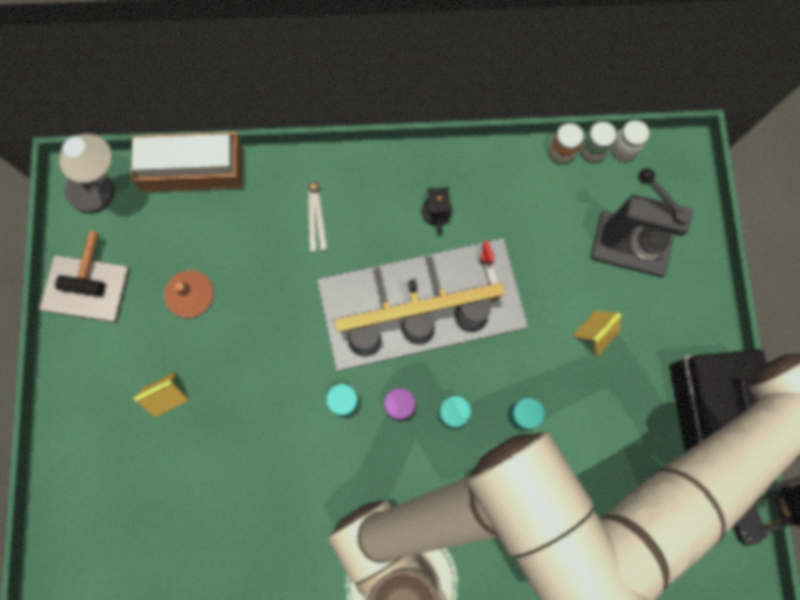

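View pics/a.png

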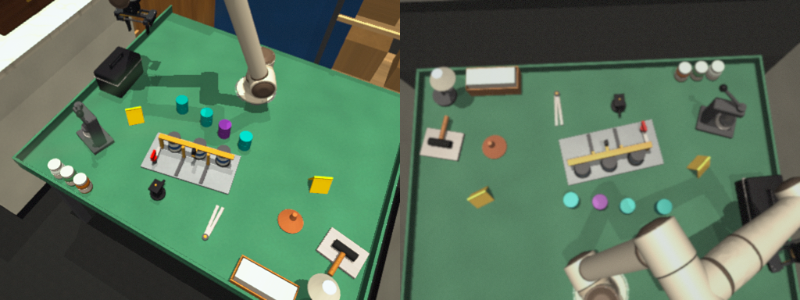

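The top view shows the grey rack at about (420,305) in the enlarged picture, with the red knob at (487,255), the brass bar in front of it, and the keeper grip at (412,290). Three dark-lidded tins stand under the bar at (365,340), (418,325) and (472,313). The turquoise and purple tins at (342,400), (400,404), (455,411) and (528,413) are off the rack, so they are look-alikes to leave alone. I'll move over the rack for a wrist view.

Emit:
{"name": "servo_tool", "arguments": {
  "increments": [10,10,40,0,0,0,0,40,35,80,0,0,0,0,75,65,110,0,0,-1,0,110,98,110,0,0,-1,0,145,130,110,0,0,-2,0,180,160,110,0,0,-2,0,215,192,110,0,0,-2,0,250,223,110,0,0,-2,0,285,254,110,0,0,-2,0,320,285,110,0,0,-2,0,355,316,110,0,0,-2,0,370,330,110,0,0,-2.5,0]
}}

```text
time: 2.0
ee_pos: [0.5148, -0.2759, 0.3401]
tool_rot: [[-0.982, -0.188, 0.0], [-0.188, 0.982, 0.0], [-0.0, 0.0, -1.0]]
contact_force: [-0.5, -0.5, 0.4]
gripper_width: 0.999
grip_force: 0.0
```

Emit:
{"name": "servo_tool", "arguments": {
  "increments": [15,30,0,0,0,0,0,25,60,0,0,0,0,0,35,90,0,0,0,0,0,45,120,0,0,0,0,0,45,140,0,0,0,0,0,45,140,0,0,0,0,0,45,140,0,0,0,0,0]
}}

```text
time: 2.7
ee_pos: [0.5574, -0.1384, 0.3407]
tool_rot: [[-0.983, -0.186, 0.0], [-0.186, 0.983, -0.0], [-0.0, -0.0, -1.0]]
contact_force: [-0.9, -0.6, 0.1]
gripper_width: 0.998
grip_force: 0.0
```

```bash
python3 - <<'E'
from h import *
s=arm.sense();print(s["time"],s["ee_pos"],np.round(s["tool_rot"],3).tolist(),s["contact_force"])
print(eyes.camera_params("wrist")["mount"])
b=snap("wrist")
cv2.imwrite("pics/w0.png",cv2.resize(b,(800,600))[:,:,::-1])
for cam in("wrist",):
  for n,z in(("place0",.012),("clamp_grip",.074),("keeper_grip",.122),("tin_p",0.012),("rack",0)):
    for r in pinpoint(cam,n)[:4]: print(cam,n,round(r["p"],2),np.round(r["xy"],1),np.round(onz(cam,r["xy"],z),3))
E
```

```text
2.7 [ 0.55740001 -0.13838501  0.34073436] [[-0.983, -0.186, 0.0], [-0.186, 0.983, -0.0], [-0.0, -0.0, -1.0]] [-0.88648918 -0.58396046  0.09636068]
[[-4.89926941e-04 -9.62489185e-01 -2.71319607e-01  7.45983737e-02]
 [ 9.99999828e-01 -5.58997520e-04  1.77289843e-04  4.44710423e-04]
 [-3.22306544e-04 -2.71319473e-01  9.62489293e-01 -1.56048527e-01]
 [ 0.00000000e+00  0.00000000e+00  0.00000000e+00  1.00000000e+00]]
wrist clamp_grip 0.6 [197.1 207.7] [ 0.638 -0.205  0.074]
wrist keeper_grip 0.62 [323.8 190. ] [ 0.568 -0.047  0.122]
wrist tin_p 0.96 [383.8 128.3] [0.48  0.052 0.012]
wrist tin_p 0.92 [235.3 130.6] [ 0.527 -0.172  0.012]
wrist tin_p 0.87 [314.7 127.6] [ 0.5   -0.054  0.012]
wrist tin_p 0.83 [434.   52.1] [0.358 0.096 0.012]
```

View pics/w0.png

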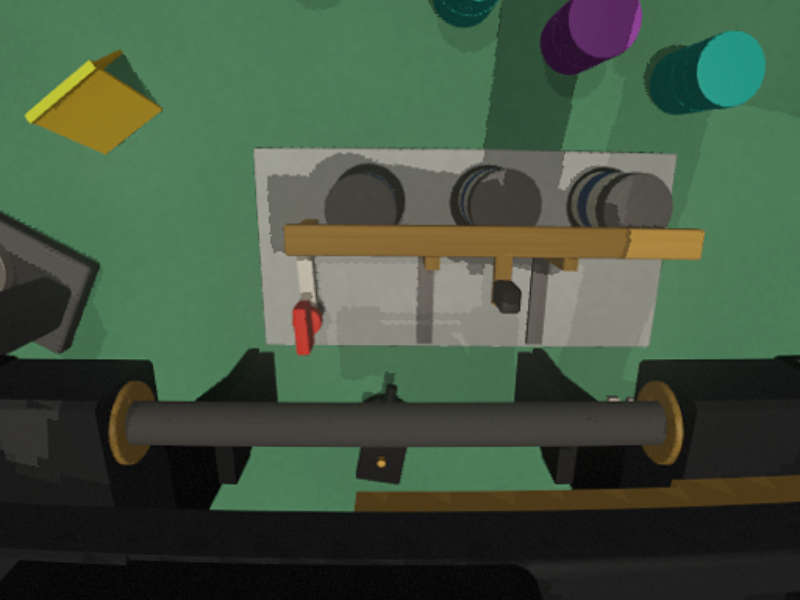

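The wrist view shows the whole rack, with plate corners at (255,149), (676,154), (650,347) and (266,344). The red wing is at (305,325) and the black keeper grip at (508,295). The three dark-lidded tins are at (365,200), (505,200) and (625,200). I'll fit the rack pose to the corners.

```bash
cat >> h.py <<'E'
def fit(W,L):
    # 2D rigid fit L(rack mm)->W
    W=np.array(W,float);L=np.array(L,float);a=L-L.mean(0);b=W-W.mean(0)
    th=np.arctan2((a[:,0]*b[:,1]-a[:,1]*b[:,0]).sum(),(a*b).sum())
    R=np.array([[np.cos(th),-np.sin(th)],[np.sin(th),np.cos(th)]]);t=W.mean(0)-R@L.mean(0)
    return th,R,t,W-(L@R.T+t)
E
python3 - <<'E'
from h import *
L=[(-100,-205),(-100,205),(100,205),(100,-205)]
c=[onz("wrist",np.array(p)/1.5625,.012)[:2]*1e3 for p in((255,149),(676,154),(650,347),(266,344))]
th,R,t,r=fit(c,L);print(np.degrees(th),t,r.round(1))
# corners in top image by gray segmentation
b=snap("top");h=cv2.cvtColor(b,cv2.COLOR_RGB2HSV);m=((h[...,1]<60)&(h[...,2]>70)).astype(np.uint8);m[:, :190]=0;m[:,350:]=0;m[:150]=0;m[245:]=0
m=cv2.morphologyEx(m,cv2.MORPH_CLOSE,np.ones((15,15)))
k=max(cv2.findContours(m,0,2)[0],key=cv2.contourArea);q=cv2.boxPoints(cv2.minAreaRect(k));print(q,cv2.contourArea(k))
w=np.array([onz("top",p,.012)[:2]*1e3 for p in q]);print(w.round())
print("centre",w.mean(0),[np.linalg.norm(w[i]-w[i-1]).round() for i in range(4)])
for n,l in(("p0",(0,-115)),("p1",(0,0)),("p2",(0,115)),("clamp",(110,-172)),("keeper",(65,0))):print(n,(R@l+t).round(1))
# clamp red & keeper wrist detail
s=arm.sense();print(s["ee_pos"])
E
```

```text
10.147799619490764 [556.4838073  -68.51679585] [[ 0.4  1. ]
 [ 0.2 -1.4]
 [ 0.1  1.2]
 [-0.7 -0.7]]
[[197. 150.]
 [337. 150.]
 [337. 244.]
 [197. 244.]] 9184.5
[[ 718.  165.]
 [ 697. -306.]
 [ 381. -279.]
 [ 401.  172.]]
centre [548.9635845  -61.92725819] [np.float64(317.0), np.float64(472.0), np.float64(317.0), np.float64(451.0)]
p0 [ 576.7 -181.7]
p1 [556.5 -68.5]
p2 [536.2  44.7]
clamp [ 695.1 -218.4]
keeper [620.5 -57.1]
[ 0.55722614 -0.13922764  0.34052757]
```

```bash
python3 - <<'E'
from h import *
th=np.radians(10.2);R=np.array([[np.cos(th),-np.sin(th)],[np.sin(th),np.cos(th)]])
D=dict(wrist=[((638,-205),(110,-172)),((568,-47),(65,0)),((527,-172),(0,-115)),((500,-54),(0,0)),((480,52),(0,115))],
 top=[((647,-206),(110,-172)),((567,-52),(65,0)),((526,-177),(0,-115)),((505,-58),(0,0)),((482,55),(0,115))],
 scene=[((644,-205),(110,-172)),((573,-43),(65,0)),((510,-179),(0,-115)),((498,-66),(0,0)),((469,61),(0,115))])
for k,v in D.items():
  o=np.array([np.array(w)-R@np.array(l) for w,l in v]);print(k,o.round().tolist(),o.mean(0))
# wrist: precise tin lid circles + red wing mask
b=snap("wrist");h=cv2.cvtColor(b,cv2.COLOR_RGB2HSV)
red=((h[...,1]>150)&((h[...,0]<6)|(h[...,0]>174))&(h[...,2]>80)).astype(np.uint8);red[230:]=0
ys,xs=np.nonzero(red);print("red",xs.mean(),ys.mean(),len(xs),xs.min(),xs.max(),ys.min(),ys.max())
crop=b[85:235,150:460];cv2.imwrite("pics/w1.png",cv2.resize(crop,None,fx=2.5,fy=2.5,interpolation=2)[:,:,::-1])
E
```

```text
wrist [[499.0, -55.0], [504.0, -59.0], [507.0, -59.0], [500.0, -54.0], [500.0, -61.0]] [502.06143865 -57.541637  ]
top [[508.0, -56.0], [503.0, -64.0], [506.0, -64.0], [505.0, -58.0], [502.0, -58.0]] [504.86143865 -59.941637  ]
scene [[505.0, -55.0], [509.0, -55.0], [490.0, -66.0], [498.0, -66.0], [489.0, -52.0]] [498.26143865 -58.741637  ]
red 194.98219584569733 209.68842729970328 337 188 205 193 227
```

View pics/w1.png

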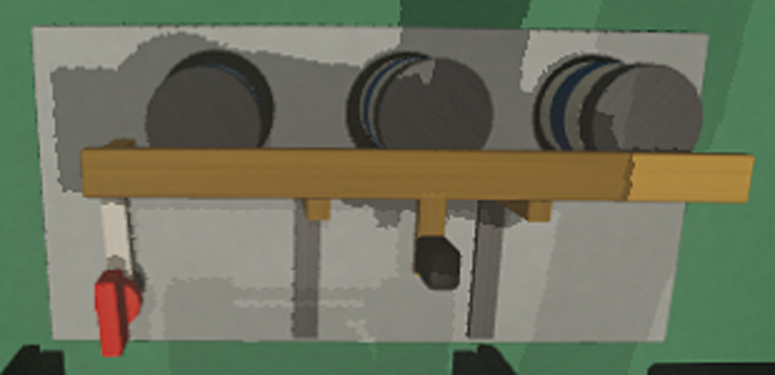

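```bash
python3 - <<'E'
from h import *
th=np.radians(10.15);R=np.array([[np.cos(th),-np.sin(th)],[np.sin(th),np.cos(th)]]);t=np.array([503.8,-57.7])
g=lambda p,z:R.T@(onz("wrist",np.array(p)/2.5+[150,85],z)[:2]*1e3-t)
for n,p,z in(("lid0 (0,-115)",(204,122),.092),("lid1",(434,112),.092),("lid2 (0,115)",(644,120),.092),("bar FL(12,-171)",(82,150),.106),("bar FR (12,171)",(752,155),.106),("bar RL(37,-171)",(83,196),.106),("grip top (65,0) centre",(439,249),.139),("grip top left rear?",(424,288),.139),("wing top near end (88,-172)",(110,275),.085),("wing top far end(132,-172)",(112,353),.085)):print(n,g(p,z).round(1))
E
```

```text
lid0 (0,-115) [ 1.000e-01 -1.166e+02]
lid1 [-6.   0.9]
lid2 (0,115) [ -3.8 111.2]
bar FL(12,-171) [  13.  -176.8]
bar FR (12,171) [ 11.6 163.9]
bar RL(37,-171) [  36.3 -177.5]
grip top (65,0) centre [54.3 -3. ]
grip top left rear? [73.6 -8.9]
wing top near end (88,-172) [  84.1 -169.6]
wing top far end(132,-172) [ 130.  -170.5]
```

Estimates agree: rack origin about (504,-58) mm, yaw 10.2°, knob at (641,-207). The real tins are the three with dark lids on the rack, not the turquoise or purple ones. Next I go to the knob.

Emit:
{"name": "servo_tool", "arguments": {
  "increments": [40,-34,-20,0,0,0,0,80,-64,-50,0,0,-0.5,0,84,-69,-95,0,0,-0.5,0,84,-69,-140,0,0,-0.5,0,84,-69,-185,0,0,-0.5,0,84,-69,-225,0,0,-0.5,0,84,-69,-250,0,0,-0.5,0.3,84,-69,-266,0,0,-0.5,0.4,84,-69,-274,0,0,-0.5,0.5,84,-69,-274,0,0,-0.5,0.6]
}}

```text
time: 4.1
ee_pos: [0.6408, -0.2077, 0.0654]
tool_rot: [[-0.984, -0.176, -0.002], [-0.176, 0.984, 0.0], [0.002, 0.001, -1.0]]
contact_force: [-0.1, 0.4, -0.3]
gripper_width: 0.724
grip_force: 0.0
```

```bash
python3 - <<'E'
from h import *
s=arm.sense();print(s["time"],s["ee_pos"],np.degrees(np.arctan2(-s["tool_rot"][0][1],s["tool_rot"][1][1])),s["contact_force"],s["gripper_width"],s["qpos"])
b=snap("wrist","k.png")
h=cv2.cvtColor(b,cv2.COLOR_RGB2HSV)
red=((h[...,1]>150)&((h[...,0]<6)|(h[...,0]>174))&(h[...,2]>80))
ys,xs=np.nonzero(red);print("red",xs.mean(),ys.mean(),len(xs))
print("tool y at 85",)
for q in ((xs.mean(),ys.mean()),): print(onz("wrist",q,.085))
E
```

```text
4.1 [ 0.64081539 -0.20771004  0.06536421] 10.147974255769872 [-0.14423431  0.43516999 -0.27787342] 0.7239569952922197 [-7.39688006e-02  6.08858672e-01 -5.57774030e-02 -6.40093931e-05
 -9.08441552e-01 -1.31967186e+00]
red 251.108658008658 245.97056277056276 2310
tool y at 85
[ 0.63289529 -0.20979073  0.085     ]
```

View pics/k.png

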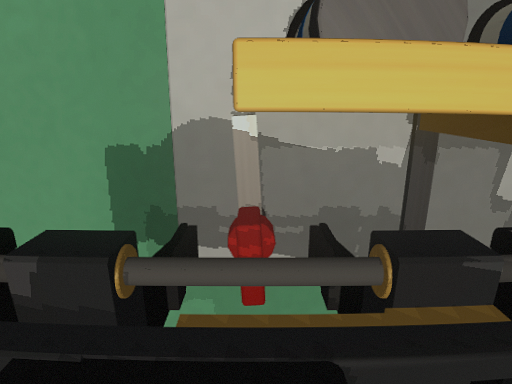

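The picture shows the red wing at about (252,255), between the open fingers and nearly centred. I'll close on it.

```bash
python3 - <<'E'
from h import *
t=np.array([.6408,-.2077])
for q in((251,208),(253,304)):print(onz("wrist",q,.085)[:2]*1e3)
E
```

```text
[ 613.92237956 -213.20285269]
[ 664.90932401 -203.13780095]
```

Emit:
{"name": "servo_tool", "arguments": {
  "increments": [0,0,0,0,0,0,1,0,0,0,0,0,0,1,0,0,0,0,0,0,1,0,0,0,0,0,0,1,0,0,0,0,0,0,1]
}}

```text
time: 4.65
ee_pos: [0.6415, -0.2075, 0.0669]
tool_rot: [[-0.984, -0.177, 0.001], [-0.177, 0.984, -0.0], [-0.001, -0.0, -1.0]]
contact_force: [0.3, -0.3, 0.4]
gripper_width: 0.22
grip_force: 0.0
```

Emit:
{"name": "servo_tool", "arguments": {
  "increments": [1,0,0,0,0,0,1,1,0,0,0,0,0,1,1,0,0,0,0,0,1]
}}

```text
time: 4.95
ee_pos: [0.6418, -0.2085, 0.0668]
tool_rot: [[-0.984, -0.176, -0.001], [-0.176, 0.984, -0.001], [0.001, -0.001, -1.0]]
contact_force: [-2.8, -4.1, 0.7]
gripper_width: 0.136
grip_force: 30.0
```

Gripped: 0.136 × 87 mm is 12 mm. Now I turn it anticlockwise about 88°.

Emit:
{"name": "servo_tool", "arguments": {
  "increments": [0,0,0,0,0,8,1,0,0,0,0,0,16,1,0,0,0,0,0,24,1,0,0,0,0,0,32,1,0,0,0,0,0,40,1,0,0,0,0,0,48,1,0,0,0,0,0,56,1,0,0,0,0,0,64,1,0,0,0,0,0,72,1,0,0,0,0,0,80,1,0,0,0,0,0,86,1,0,0,0,0,0,86,1]
}}

```text
time: 6.15
ee_pos: [0.6425, -0.209, 0.0668]
tool_rot: [[0.108, -0.994, 0.001], [-0.994, -0.108, -0.002], [0.002, -0.0, -1.0]]
contact_force: [0.2, -6.2, 1.1]
gripper_width: 0.136
grip_force: 30.0
```

Emit:
{"name": "servo_tool", "arguments": {
  "increments": [0,0,0,0,0,0,1,0,0,0,0,0,0,1]
}}

```text
time: 6.35
ee_pos: [0.6425, -0.209, 0.0668]
tool_rot: [[0.107, -0.994, 0.001], [-0.994, -0.107, -0.002], [0.002, -0.0, -1.0]]
contact_force: [-0.8, -6.7, 0.1]
gripper_width: 0.136
grip_force: 30.0
```

```bash
python3 - <<'E'
from h import *
s=arm.sense();print(s["time"],s["ee_pos"],np.degrees(np.arctan2(-s["tool_rot"][0][1],s["tool_rot"][1][1])),s["contact_force"],s["wrist_torque"],s["gripper_width"],s["grip_force"])
E
```

```text
6.35 [ 0.64252202 -0.20899294  0.06680039] 96.13889387537574 [-0.83947206 -6.65582358  0.06135686] [-1.82839507  0.38453588 -0.06468777] 0.13603283685905337 29.999902127310634
```

Knob turned 86° to its stop. I release, rise and go over the keeper grip while turning back.

Emit:
{"name": "servo_tool", "arguments": {
  "increments": [0,0,0,0,0,0,0.4,0,0,0,0,0,0,0.4,0,0,0,0,0,0,0.4,0,0,30,0,0,0,0.4,0,0,75,0,0,0,0.4,0,0,120,0,0,0,0.4,0,0,160,0,0,-8,0.4,-15,30,170,0,0,-16,0.4,-30,60,170,0,0,-24,0.4,-45,95,170,0,0,-32,0.4,-60,130,170,0,0,-40,0.4,-74,160,170,0,0,-48,0.4]
}}

```text
time: 7.55
ee_pos: [0.5676, -0.0455, 0.2366]
tool_rot: [[-0.671, -0.742, 0.001], [-0.742, 0.671, 0.001], [-0.001, 0.0, -1.0]]
contact_force: [1.3, 0.1, 0.0]
gripper_width: 0.605
grip_force: 0.0
```

Emit:
{"name": "servo_tool", "arguments": {
  "increments": [0,0,0,0,0,-8,0.4,0,0,0,0,0,-16,0.4,0,0,0,0,0,-24,0.4,0,0,0,0,0,-32,0.4,0,0,0,0,0,-38,0.4,0,0,0,0,0,-38,0.4]
}}

```text
time: 8.15
ee_pos: [0.5684, -0.047, 0.2366]
tool_rot: [[-0.984, -0.177, 0.0], [-0.177, 0.984, 0.001], [-0.0, 0.0, -1.0]]
contact_force: [0.1, 0.2, 0.1]
gripper_width: 0.603
grip_force: 0.0
```

```bash
python3 - <<'E'
from h import *
s=arm.sense();print(s["time"],s["ee_pos"],np.degrees(np.arctan2(-s["tool_rot"][0][1],s["tool_rot"][1][1])),s["contact_force"],s["gripper_width"])
b=snap("wrist","g.png")
for n,z in(("keeper_grip",.122),("clamp_grip",.074)):
  for r in pinpoint("wrist",n)[:3]: print(n,r["p"],r["xy"],onz("wrist",r["xy"],z))
  for r in masks_of("wrist",n)[:2]:
    ys,xs=np.nonzero(r["pixels"]);print("mask",r["p"],xs.min(),xs.max(),ys.min(),ys.max())
E
```

```text
8.15 [ 0.56836938 -0.04700745  0.23657348] 10.210346948922105 [0.10600138 0.15302937 0.12995092] 0.6031936622232679
keeper_grip 0.67 [253.2, 190.2] [ 0.56796561 -0.04651126  0.122     ]
mask 0.56 61 431 127 205
mask 0.17 54 431 66 231
clamp_grip 0.6 [95.4, 214.9] [ 0.63931572 -0.2097347   0.074     ]
mask 0.64 56 121 197 226
```

View pics/g.png

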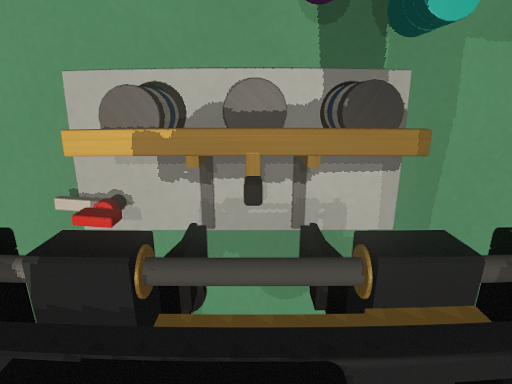

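The picture shows the knob turned, its arm pointing to the side at (75,203). The keeper grip is at (253,190), which is directly under the tool. I'll descend and grip it.

Emit:
{"name": "servo_tool", "arguments": {
  "increments": [0,0,-40,0,0,0,0.4,0,0,-80,0,0,0,0.4,0,0,-105,0,0,0,0.5,0,0,-117,0,0,0,0.7,0,0,-118,0,0,0,1,0,0,-118,0,0,0,1,0,0,-118,0,0,0,1,0,0,-118,0,0,0,1,0,0,-118,0,0,0,1]
}}

```text
time: 9.3
ee_pos: [0.5695, -0.047, 0.1202]
tool_rot: [[-0.984, -0.177, 0.003], [-0.177, 0.984, 0.001], [-0.004, 0.0, -1.0]]
contact_force: [-0.5, 2.4, 3.7]
gripper_width: 0.184
grip_force: 30.0
```

Emit:
{"name": "servo_tool", "arguments": {
  "increments": [10,2,0,0,0,0,1,20,3.5,0,0,0,0,1,30,5.5,0,0,0,0,1,40,7,0,0,0,0,1,50,9,0,0,0,0,1,58,10,0,0,0,0,1,61,11,0,0,0,0,1,61,11,0,0,0,0,1,61,11,0,0,0,0,1]
}}

```text
time: 10.2
ee_pos: [0.6285, -0.0363, 0.1202]
tool_rot: [[-0.984, -0.177, -0.001], [-0.177, 0.984, -0.0], [0.001, 0.0, -1.0]]
contact_force: [-4.7, 2.5, 6.8]
gripper_width: 0.183
grip_force: 30.0
```

Keeper slid 60 mm. I release, rise and take a view of the tins.

Emit:
{"name": "servo_tool", "arguments": {
  "increments": [0,0,0,0,0,0,0.4,0,0,0,0,0,0,0.4,0,0,0,0,0,0,0.4,0,0,40,0,0,0,0,0,0,80,0,0,0,0,-30,-10,120,0,0,0,0,-65,-25,150,0,0,0,0,-80,-30,160,0,0,0,0,-80,-30,160,0,0,0,0]
}}

```text
time: 11.1
ee_pos: [0.5487, -0.0673, 0.2816]
tool_rot: [[-0.984, -0.176, 0.005], [-0.176, 0.984, 0.001], [-0.005, -0.0, -1.0]]
contact_force: [0.1, -0.3, 0.6]
gripper_width: 0.918
grip_force: 0.0
```

```bash
python3 - <<'E'
from h import *
s=arm.sense();print(s["time"],s["ee_pos"],np.degrees(np.arctan2(-s["tool_rot"][0][1],s["tool_rot"][1][1])),s["contact_force"],s["gripper_width"])
b=snap("wrist","t.png")
for n,z in(("tin_p",.012),("keeper_grip",.122)):
  for r in pinpoint("wrist",n)[:5]: print(n,r["p"],np.round(r["xy"]),onz("wrist",r["xy"],z))
for r in masks_of("wrist","tin_p")[:5]:
    ys,xs=np.nonzero(r["pixels"]);print("mask",r["p"],xs.min(),xs.max(),ys.min(),ys.max())
E
```

```text
11.1 [ 0.54871873 -0.06733073  0.28159016] 10.114453724663672 [ 0.14025999 -0.27530299  0.57943749] 0.9178511413260616
tin_p 0.91 [267. 124.] [ 0.49684489 -0.05682466  0.012     ]
tin_p 0.82 [181. 131.] [ 0.52588363 -0.16813915  0.012     ]
tin_p 0.71 [349. 128.] [0.4832923 0.0521269 0.012    ]
tin_p 0.56 [404.  38.] [0.35915075 0.09495212 0.012     ]
tin_p 0.55 [323.   8.] [ 0.34640939 -0.01466263  0.012     ]
keeper_grip 0.61 [268. 251.] [ 0.62461999 -0.03548765  0.122     ]
keeper_grip 0.19 [181. 130.] [ 0.51211626 -0.14419883  0.122     ]
mask 0.96 328 397 103 159
mask 0.83 242 296 102 157
mask 0.79 385 466 0 61
mask 0.58 302 366 0 32
mask 0.56 135 199 107 162
```

View pics/t.png

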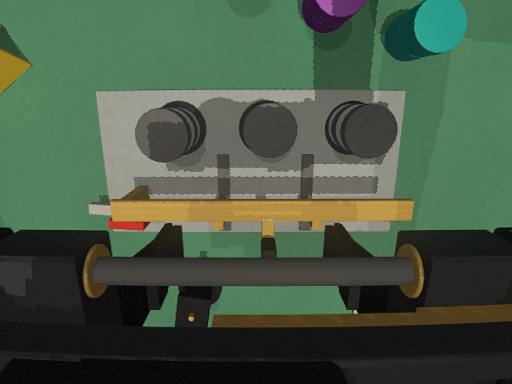

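The bar is back at row 210, and the three dark lids are free at (163,135), (268,129) and (369,130). I'll compute their positions.

```bash
python3 - <<'E'
from h import *
th=np.radians(10.15);R=np.array([[np.cos(th),-np.sin(th)],[np.sin(th),np.cos(th)]]);t=np.array([503.8,-57.7])
for p in((163,135),(268,129),(368.5,130.5)):
  w=onz("wrist",p,.092)[:2]*1e3;print(w.round(1),(R.T@(w-t)).round(1))
E
```

```text
[ 523.9 -169.4] [ 1.000e-01 -1.135e+02]
[497.9 -58.6] [-6.   0.2]
[479.7  49. ] [ -4.9 109.3]
```

Emit:
{"name": "servo_tool", "arguments": {
  "increments": [-12,-45,-40,0,0,0,0,-24,-90,-80,0,0,0,0,-24,-103,-115,0,0,0,0,-24,-103,-150,0,0,0,0,-24,-103,-180,0,0,0,0,-24,-103,-205,0,0,0,0,-24,-103,-222,0,0,0,0,-24,-103,-230,0,0,0,0,-24,-103,-230,0,0,0,0.5,-24,-103,-230,0,0,0,0.5,-24,-103,-230,0,0,0,0.5,-24,-103,-230,0,0,0,0.5]
}}

```text
time: 12.5
ee_pos: [0.5263, -0.1698, 0.0497]
tool_rot: [[-0.984, -0.177, 0.003], [-0.177, 0.984, -0.001], [-0.003, -0.001, -1.0]]
contact_force: [0.3, -3.1, -0.6]
gripper_width: 0.722
grip_force: 1.0
```

Emit:
{"name": "servo_tool", "arguments": {
  "increments": [0,0,0,0,0,0,1,0,0,0,0,0,0,1,0,0,0,0,0,0,1]
}}

```text
time: 12.8
ee_pos: [0.5263, -0.1698, 0.0496]
tool_rot: [[-0.984, -0.177, 0.002], [-0.177, 0.984, -0.001], [-0.002, -0.001, -1.0]]
contact_force: [0.5, -1.8, 4.7]
gripper_width: 0.685
grip_force: 30.0
```

Emit:
{"name": "servo_tool", "arguments": {
  "increments": [0,0,15,0,0,0,1,0,0,35,0,0,0,1,0,0,50,0,0,0,1,0,0,50,0,0,0,1,0,0,50,0,0,0,1,0,0,50,0,0,0,1,0,0,50,0,0,0,1,0,0,50,0,0,0,1]
}}

```text
time: 13.6
ee_pos: [0.5249, -0.1695, 0.0977]
tool_rot: [[-0.984, -0.176, -0.002], [-0.176, 0.984, 0.0], [0.002, 0.0, -1.0]]
contact_force: [-0.1, 1.5, -3.6]
gripper_width: 0.689
grip_force: 30.0
```

```bash
python3 - <<'E'
from h import *
for i in range(4):
  s=arm.sense();print(s["time"],s["ee_pos"],s["contact_force"],s["wrist_torque"]);snap("scene")
E
```

```text
13.6 [ 0.52488146 -0.16949856  0.0976839 ] [-0.05771209  1.49252028 -3.64466769] [ 0.02769356 -0.02020788 -0.03195824]
13.65 [ 0.52506009 -0.16950049  0.09788242] [-0.33851467  0.11806092 -2.33027944] [-0.05464477 -0.06506219  0.00651053]
13.7 [ 0.52515152 -0.16951744  0.0980448 ] [-0.43621017  0.01653204 -2.9953589 ] [ 0.01919138  0.0231068  -0.00398265]
13.75 [ 0.52524009 -0.16951703  0.09820148] [-0.94312657  0.85443968 -3.48009873] [-0.01537372  0.04188204 -0.05696341]
```

Tin 0 reads about 3.1 N, roughly 0.32 kg. I set it down and go to the middle tin.

Emit:
{"name": "servo_tool", "arguments": {
  "increments": [0,0,-20,0,0,0,1,0,0,-38,0,0,0,1,0,0,-46,0,0,0,1,0,0,-49,0,0,0,1,0,0,-50,0,0,0,1,0,0,-50,0,0,0,1]
}}

```text
time: 14.4
ee_pos: [0.5251, -0.1696, 0.0497]
tool_rot: [[-0.984, -0.177, -0.0], [-0.177, 0.984, -0.0], [0.0, -0.0, -1.0]]
contact_force: [-3.1, 0.4, 2.1]
gripper_width: 0.682
grip_force: 30.0
```

Emit:
{"name": "servo_tool", "arguments": {
  "increments": [0,0,0,0,0,0,0.3,0,0,0,0,0,0,0,0,0,0,0,0,0,0,0,0,0,0,0,0,0,0,0,15,0,0,0,0,0,0,50,0,0,0,0,0,0,85,0,0,0,0,-8,35,90,0,0,0,0,-18,75,90,0,0,0,0,-26,113,90,0,0,0,0,-26,113,90,0,0,0,0]
}}

```text
time: 15.5
ee_pos: [0.4989, -0.0535, 0.139]
tool_rot: [[-0.983, -0.181, 0.001], [-0.181, 0.983, 0.001], [-0.001, 0.001, -1.0]]
contact_force: [0.2, -0.1, 1.0]
gripper_width: 0.999
grip_force: 0.0
```

```bash
python3 - <<'E'
from h import *
s=arm.sense();print(s["time"],s["ee_pos"],s["contact_force"],s["gripper_width"])
b=snap("wrist");cv2.imwrite("pics/u.png",b[:,:,::-1])
th=np.radians(10.15);R=np.array([[np.cos(th),-np.sin(th)],[np.sin(th),np.cos(th)]])
for r in pinpoint("wrist","tin_p")[:5]: print(r["p"],np.round(r["xy"]),onz("wrist",r["xy"],.012))
for r in masks_of("wrist","tin_p")[:4]:
    ys,xs=np.nonzero(r["pixels"]);print("mask",r["p"],xs.min(),xs.max(),ys.min(),ys.max())
E
```

```text
15.5 [ 0.49885881 -0.05352838  0.13903332] [ 0.15578766 -0.05318054  0.98115659] 0.9987388012705567
0.97 [249. 189.] [ 0.50176077 -0.05830623  0.012     ]
0.96 [130. 194.] [ 0.52681471 -0.16874117  0.012     ]
0.81 [365. 190.] [0.48328316 0.04908365 0.012     ]
0.67 [448.  62.] [0.35851049 0.09181893 0.012     ]
0.59 [334.  15.] [ 0.3428361  -0.01563232  0.012     ]
mask 0.97 336 446 157 257
mask 0.79 299 408 0 54
mask 0.74 419 511 6 97
mask 0.73 195 232 0 6
```

View pics/u.png

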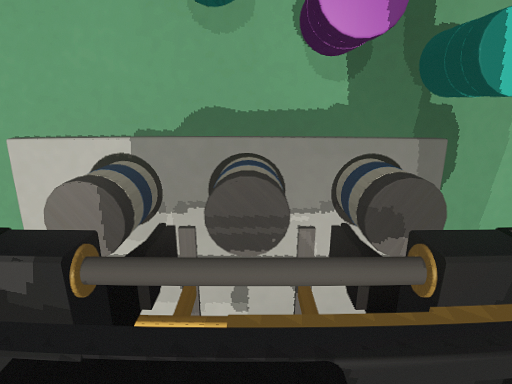

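Tin 0 stands upright at (95,205). The middle tin is under the tool at (247,210).

Emit:
{"name": "servo_tool", "arguments": {
  "increments": [1.5,-1,-30,0,0,0,0,1.5,-1,-60,0,0,0,0,1.5,-1,-80,0,0,0,0,1.5,-1,-90,0,0,0,0,1.5,-1,-90,0,0,0,0.5,1.5,-1,-90,0,0,0,0.5,1.5,-1,-90,0,0,0,0.5,1.5,-1,-90,0,0,0,1,1.5,-1,-90,0,0,0,1,1.5,-1,-90,0,0,0,1]
}}

```text
time: 16.65
ee_pos: [0.5015, -0.0575, 0.0495]
tool_rot: [[-0.984, -0.177, 0.002], [-0.177, 0.984, 0.0], [-0.002, -0.0, -1.0]]
contact_force: [-0.6, -0.3, 5.3]
gripper_width: 0.684
grip_force: 30.0
```

Emit:
{"name": "servo_tool", "arguments": {
  "increments": [0,0,0,0,0,0,1,0,0,15,0,0,0,1,0,0,35,0,0,0,1,0,0,50,0,0,0,1,0,0,50,0,0,0,1,0,0,50,0,0,0,1,0,0,50,0,0,0,1,0,0,50,0,0,0,1,0,0,50,0,0,0,1]
}}

```text
time: 17.55
ee_pos: [0.5004, -0.0576, 0.0977]
tool_rot: [[-0.984, -0.176, -0.002], [-0.176, 0.984, -0.0], [0.002, 0.0, -1.0]]
contact_force: [0.6, 0.6, -6.0]
gripper_width: 0.69
grip_force: 30.0
```

```bash
python3 - <<'E'
from h import *
for i in range(4):
  s=arm.sense();print(s["time"],s["ee_pos"],s["contact_force"],s["wrist_torque"]);snap("scene")
E
```

```text
17.55 [ 0.50036685 -0.05759866  0.09768473] [ 0.58058184  0.60665185 -6.04124558] [ 0.00526479 -0.02682558 -0.01670254]
17.6 [ 0.50055129 -0.05760116  0.0979101 ] [-0.38764397  0.43817983 -5.27320614] [ 0.00350714  0.02235204 -0.01434166]
17.65 [ 0.50066626 -0.05758131  0.09809086] [-0.45876687  0.07170071 -5.93369161] [-0.03857266 -0.00174115  0.02162244]
17.7 [ 0.5007124  -0.05755301  0.09820961] [-0.34668121 -0.6805786  -6.30628434] [-0.01028684 -0.03282792 -0.05050151]
```

Middle tin reads about 5.9 N, roughly 0.6 kg. I put it down and go to the far tin.

Emit:
{"name": "servo_tool", "arguments": {
  "increments": [0,0,-20,0,0,0,1,0,0,-38,0,0,0,1,0,0,-46,0,0,0,1,0,0,-49,0,0,0,1,0,0,-50,0,0,0,1,0,0,-50,0,0,0,1]
}}

```text
time: 18.35
ee_pos: [0.5007, -0.0576, 0.0496]
tool_rot: [[-0.984, -0.177, -0.0], [-0.177, 0.984, -0.0], [0.0, -0.0, -1.0]]
contact_force: [-2.0, 0.3, -2.4]
gripper_width: 0.682
grip_force: 30.0
```

Emit:
{"name": "servo_tool", "arguments": {
  "increments": [0,0,0,0,0,0,0.3,0,0,0,0,0,0,0,0,0,0,0,0,0,0,0,0,0,0,0,0,0,0,0,15,0,0,0,0,0,0,50,0,0,0,0,0,0,85,0,0,0,0,-6,35,90,0,0,0,0,-12,72,90,0,0,0,0,-18,108,90,0,0,0,0,-18,108,90,0,0,0,0,-18,108,90,0,0,0,0]
}}

```text
time: 19.55
ee_pos: [0.483, 0.0512, 0.1388]
tool_rot: [[-0.984, -0.179, 0.001], [-0.179, 0.984, 0.0], [-0.001, 0.0, -1.0]]
contact_force: [0.5, 0.2, 0.5]
gripper_width: 1.0
grip_force: 0.0
```

```bash
python3 - <<'E'
from h import *
s=arm.sense();print(s["time"],s["ee_pos"],s["contact_force"],s["gripper_width"])
snap("wrist")
for r in pinpoint("wrist","tin_p")[:5]: print(r["p"],np.round(r["xy"]),onz("wrist",r["xy"],.012))
E
```

```text
19.55 [0.48301841 0.051204   0.13881315] [0.49775868 0.21406993 0.52710921] 1.0003443129981264
0.93 [333.  56.] [0.35777058 0.09686559 0.012     ]
0.77 [ 23. 190.] [ 0.52473546 -0.16832058  0.012     ]
0.76 [136. 185.] [ 0.50020824 -0.05817674  0.012     ]
0.61 [255. 185.] [0.4807123  0.05206156 0.012     ]
0.58 [210.  12.] [ 0.34254872 -0.01035209  0.012     ]
```

Emit:
{"name": "servo_tool", "arguments": {
  "increments": [-1,1,-30,0,0,0,0,-1,1,-60,0,0,0,0,-1,1,-80,0,0,0,0,-1,1,-90,0,0,0,0,-1,1,-90,0,0,0,0.5,-1,1,-90,0,0,0,0.5,-1,1,-90,0,0,0,0.5,-1,1,-90,0,0,0,1,-1,1,-90,0,0,0,1,-1,1,-90,0,0,0,1]
}}

```text
time: 20.65
ee_pos: [0.4825, 0.0517, 0.0495]
tool_rot: [[-0.984, -0.177, 0.002], [-0.177, 0.984, 0.001], [-0.002, 0.0, -1.0]]
contact_force: [-0.3, -0.1, 4.5]
gripper_width: 0.684
grip_force: 30.0
```

Emit:
{"name": "servo_tool", "arguments": {
  "increments": [0,0,0,0,0,0,1,0,0,15,0,0,0,1,0,0,35,0,0,0,1,0,0,50,0,0,0,1,0,0,50,0,0,0,1,0,0,50,0,0,0,1,0,0,50,0,0,0,1,0,0,50,0,0,0,1,0,0,50,0,0,0,1]
}}

```text
time: 21.55
ee_pos: [0.4815, 0.0513, 0.0978]
tool_rot: [[-0.984, -0.176, -0.001], [-0.176, 0.984, -0.001], [0.002, -0.0, -1.0]]
contact_force: [-0.6, 0.2, -1.6]
gripper_width: 0.685
grip_force: 30.0
```

```bash
python3 - <<'E'
from h import *
for i in range(4):
  s=arm.sense();print(s["time"],s["ee_pos"],s["contact_force"],s["wrist_torque"]);snap("scene")
E
```

```text
21.55 [0.48148633 0.05128781 0.09780395] [-0.63366806  0.19734814 -1.62365148] [ 0.00303021  0.01043123 -0.0111006 ]
21.6 [0.48159616 0.05133301 0.09795322] [ 0.37480494 -1.10824892 -2.12397101] [ 0.05220122 -0.01075467  0.00825078]
21.65 [0.48168637 0.05135943 0.09810429] [-0.85058806 -0.15538521 -0.78623119] [-0.02934759  0.01384483  0.03888428]
21.7 [0.48173419 0.05141308 0.09819221] [-0.05588447 -0.36028383 -1.13382119] [ 0.01317249  0.02602335 -0.02240275]
```

Far tin reads about 1.4 N, so the middle tin is the heaviest. I put the far tin back and return to the middle one.

Emit:
{"name": "servo_tool", "arguments": {
  "increments": [0,0,-20,0,0,0,1,0,0,-38,0,0,0,1,0,0,-46,0,0,0,1,0,0,-49,0,0,0,1,0,0,-50,0,0,0,1,0,0,-50,0,0,0,1]
}}

```text
time: 22.35
ee_pos: [0.4811, 0.0511, 0.0496]
tool_rot: [[-0.984, -0.177, -0.002], [-0.177, 0.984, -0.001], [0.002, -0.001, -1.0]]
contact_force: [-3.3, -0.4, 5.2]
gripper_width: 0.684
grip_force: 30.0
```

Emit:
{"name": "servo_tool", "arguments": {
  "increments": [0,0,0,0,0,0,0.3,0,0,0,0,0,0,0,0,0,0,0,0,0,0,0,0,0,0,0,0,0,0,0,15,0,0,0,0,0,0,50,0,0,0,0,0,0,85,0,0,0,0,6,-35,90,0,0,0,0,12,-72,90,0,0,0,0,19,-109,90,0,0,0,0,19,-109,90,0,0,0,0,19,-109,90,0,0,0,0]
}}

```text
time: 23.55
ee_pos: [0.5008, -0.0582, 0.1384]
tool_rot: [[-0.985, -0.175, -0.0], [-0.175, 0.985, 0.0], [0.0, 0.0, -1.0]]
contact_force: [-0.4, 0.3, -0.4]
gripper_width: 0.996
grip_force: 0.0
```

Emit:
{"name": "servo_tool", "arguments": {
  "increments": [0,0,-30,0,0,0,0,0,0,-60,0,0,0,0,0,0,-80,0,0,0,0,0,0,-90,0,0,0,0,0,0,-90,0,0,0,0.5,0,0,-90,0,0,0,0.5,0,0,-90,0,0,0,0.5,0,0,-90,0,0,0,1,0,0,-90,0,0,0,1,0,0,-90,0,0,0,1,0,0,-90,0,0,0,1]
}}

```text
time: 24.65
ee_pos: [0.5015, -0.0575, 0.0495]
tool_rot: [[-0.984, -0.177, 0.002], [-0.177, 0.984, 0.0], [-0.002, -0.0, -1.0]]
contact_force: [-0.7, 1.0, 5.8]
gripper_width: 0.688
grip_force: 30.0
```

Emit:
{"name": "servo_tool", "arguments": {
  "increments": [0,0,15,0,0,0,1,0,0,40,0,0,0,1,0,0,70,0,0,0,1,0,0,100,0,0,0,1,0,0,120,0,0,0,1,0,0,128,0,0,0,1,0,0,130,0,0,0,1,0,0,130,0,0,0,1,0,0,130,0,0,0,1,0,0,130,0,0,0,1,0,0,130,0,0,0,1,0,0,130,0,0,0,1]
}}

```text
time: 25.85
ee_pos: [0.5007, -0.0576, 0.1781]
tool_rot: [[-0.984, -0.176, -0.001], [-0.176, 0.984, -0.0], [0.001, 0.0, -1.0]]
contact_force: [-0.4, -0.1, -6.2]
gripper_width: 0.681
grip_force: 30.0
```

```bash
python3 - <<'E'
from h import *
s=arm.sense();print(s["time"],s["ee_pos"],s["contact_force"],s["gripper_width"],s["grip_force"],np.abs(s["qvel"]).max())
a=snap("scene");snap("wrist","f0.png")
cv2.imwrite("pics/f.png",cv2.resize(a[120:270,150:350],(800,600),interpolation=2)[:,:,::-1])
E
```

```text
25.85 [ 0.50072987 -0.05756787  0.17811716] [-0.38552341 -0.08010192 -6.23350617] 0.6814697393064995 29.999945377931 0.005816625732439579
```

View pics/f.png

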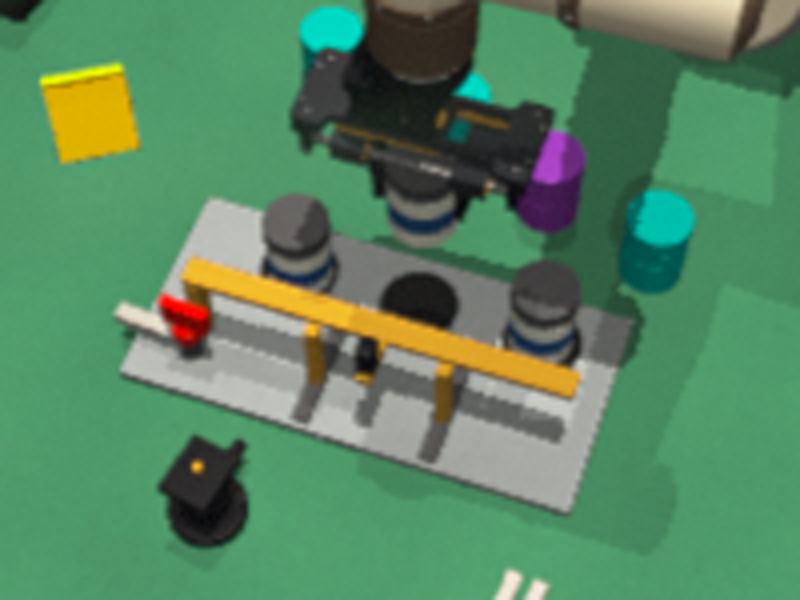

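The picture shows the heaviest tin upright in the gripper at (422,210), about 128 mm above its pad. The other two stand in place at (298,240) and (543,310), and the bar is back. I hand the job in.

```bash
python3 -c "
from bench import job
print(job.close_job())"
```

```text
the job is handed in; nothing more can be done
None
```

Job handed in at about 26 s: the middle tin was the heaviest (about 0.6 kg, against 0.3 and 0.15 kg) and is held upright about 13 cm above the rack, with the other two tins in their places, the keeper bar fully back and no bystander touched; no verdict came back.

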